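# Dispense one bar of soap into the dish

### The arm

A 6-joint arm with a two-finger parallel gripper is mounted at the origin on the work surface. World frame = base frame: x ahead of the robot, y to its left, z up, the work surface at z = 0. Lengths are in mm, angles in rad, forces in N, time in s.
With the tool pointing down it reaches from about 325 to 750 mm from the base axis. Payload 7.6 kg.
Tool frame: the origin (TCP) lies at the very end of the fingers, on their centre line; the grasp point (between the pads) lies manip.hold_point_z behind it (manip.hold_point_z is the distance from the TCP to the grasp point, in mm); z points along the fingers, y is the line along which they close (so a half turn about z gives the same grasp; the last joint's range is limited). The gripper opens to 85 mm and grips with 20 to 120 N. Pads are 22 mm wide; open, the fingers measure 114 mm over their backs; the gripper's body (76 mm by 85 mm) begins 54 mm behind the grasp point. The pads swing forward as they close: fully open they stand 13 mm farther back than shut.
Start: joints at [1.054, 0.052, 1.401, -0, 1.689, -0.07], TCP at [226.83, 473.491, 231.323] pointing down, gripper open.
Joint ranges: [-2.9, 2.9], [-0.91, 2.17], [0.12, 2.37], [-1.06, 4.2], [0.26, 2.73], [-2.93, 2.93]. Speed limits (rad/s): [2.57, 2.57, 3.01, 3.14, 3.14, 3.14].

### API

Orientations are given as [roll, pitch, yaw] about the fixed x, y, z axes, in that order (R = Rz(yaw) Ry(pitch) Rx(roll)).
In Python, from rig import manip gives the robot as it stands.
- The arm moves only by the tool apply_moves, never from a script. Its argument "commands" is a list of rows, each a list of 2 entries, a list of its own where there are three numbers: the shift along the world's x, y, z each as a share of 250 mm, from -1 to 1, then the turn about the world's z as a share of 0.15 rad, from -1 to 1. A call has 1 to 5 rows; each row shifts and turns the commanded pose from where the row before left it; what a row does not reach is not made up. A row lasts 1/10 s, in which the tool goes at most 50 mm and 8.59 degrees, less where a joint would pass 70% of its speed; a pose out of reach is approached as far as the arm can. A call with a number of a shift or a turn outside -1 to 1 is refused whole. A call with a gripper value outside its range is refused whole. "gripper" is the finger opening in mm, from 0 to 85.4, set as the call begins (left out, the last holds). The fingers move at their own pace and stop on an object; "force" is the grip in N (left out, the last holds). Time passes only in rows, so rows that do not move let the fingers close. It gives the time, the measured TCP pose, the force, the opening and the grip force at its end, in the units of the state.
- manip.get_state(): the state, without advancing time (a new reading comes with each control period).
- manip.grab_frame(name): name is "scene" or "side" or "wrist"; returns the picture (384x512x3 uint8, blue, green, red); there is no depth.
- manip.camera_model(name): a dict with "camera_matrix" (3x3 intrinsics, pixels), "D" ([k1, k2, p1, p2, k3] as OpenCV has them; the pictures are not rectified), "R" (3x3) and "t" (3): a world point X has camera coordinates R X + t. Camera axes: x right, y down, z forward; pixel columns grow to the right and rows downward; lengths in mm; the calibration is good to about 2 mm. A picture is of the moment at which its call begins: read the wrist's pose just before it. camera_model takes no time and is no camera call; for the wrist camera it gives the pose at the moment of the call.
- manip.sign_off(): hands the job in; it is judged then, once.
Trained networks look in the newest picture that a camera, given by its name, has taken for a name from the list of things; names that differ only in an ending like _2 or _b are one class to them, and where a whole thing is asked for, a point or a joint stands for the part that bears it (a point fixed in the world has none). Each returns a list of dicts, best first, with "score" (0 to 1); they miss things now and then, are a little off and sometimes report something else, mostly with a low value. They report only what shows in the picture. A call takes as long as a camera call. They do not tell look-alikes from the thing itself.
- manip.spot_in(name, camera): "point" ([row, column] in pixels, amid what is visible of it).
- manip.mark_of(name, camera): "point" ([row, column] in pixels: a listed point, or the origin of a listed thing).
The state is a dict: "t": time; "joint_positions": joint angles; "qvel": joint speeds; "effort": joint torques, N m; "tcp_pos": TCP position; "tcp_rot": TCP orientation; "wrist_force": force on the tool from outside, world axes, zero at the start; "wrist_torque": the same for the moment, N m; "width": opening from 0.0 (shut) to 1.0 (fully open); "gripper_force": force on a finger pad.
Only numpy, scipy, OpenCV 4.12 (cv2) and the standard library are available. Lean on these libraries where they do the work, as an engineer would, in place of code of your own. Each camera call takes 0.05 s, during which the arm holds its last target. There are 200 camera calls.

### The job

Take the grey soap dish and set it down on the counter (do not drop it) under the lip of the soap-bar dispenser's mouth, then swing the dispenser's lever all the way to its stop and let it spring back, so that one bar of soap comes to lie in the dish. Do this once only: the next bar stays in the dispenser. Leave the dish standing there, and leave the cup, the hair pick and the clipper where they are.

Things in the scene. Friction and masses are not known exactly. Their poses are not given: they have to be found in the camera images.
- dispenser: White soap-bar dispenser, fixed. x: 90 mm wide; y: -116 to +34 mm; +y points out of the mouth. Origin on the counter under the middle of the clear magazine (x -45..45, y -32..34 mm, 140 mm high) that holds the bars; the white deck behind it, carrying the lever, is 88 mm high. The slide floor overhangs as a lip, edge at y = +34; the foot under it begins at y = +5 mm.
- mouth (a point): Middle of the lip's edge, 52 mm above the counter; dispenser's axes. Underside of the lip: 46 mm above the counter, so the dish's rim fits under. Mouth slot: 74 mm wide, 30 mm high. Bars drop straight off the lip: best with the dish's near inner wall about under the edge (dish centre 41 mm out from here along y, its long side parallel to the lip).
- pivot (a point): Point on the lever's vertical hinge axis, at the height at which to hold the grip (140 mm above the counter), 75 mm behind the dispenser's origin.
- grip (a point): Middle of the lever's grip: an upright black post 18 mm across, 62 mm tall (105 to 167 mm above the counter), at the end of the flat steel arm, 130 mm from the hinge axis, on the dispenser's -x side. Nothing stands beside it.
- lever (a joint): Lever angle in rad: 0 at rest, 1.2 at its stop. It turns clockwise seen from above: the grip sweeps from behind the hinge (dispenser's -y) forward (+y). A spring brings it back (2 to 6 N at the grip). It drives a pusher that shoves the lowest bar out of the mouth, ending 8 mm beyond the lip; on the return the next bar drops down.
- dish: Grey ceramic soap dish, open box 140 (x) by 104 (y) by 36 mm high, walls 9 mm thick, ribbed floor up to 11 mm above its underside (keep the inner fingertip above that), about 0.4 kg. Origin at the centre of its underside, z up. Lift it by pinching the middle of a long wall from above (one finger inside): that wall's middle is 47.5 mm from the centre along y.
- bar_center (a point): Centre of the lowest cream soap bar (66 x 44 x 20 mm, 65 g), lying in the magazine at the start, 66 mm along the dispenser's x.
- next_bar_center (a point): Centre of the next bar, alike, on top of the lowest.
- cup: Clear plastic cup, 72 mm across, 95 mm high, upright. Origin at the centre of its underside. Bystander.
- pick: Flat wooden hair pick, about 160 x 62 x 9 mm, lying along its x. Bystander.
- clipper: Steel hair clipper, about 170 x 44 x 38 mm, lying along its x. Bystander.
- caddy: White enamel metal caddy, 130 x 200 mm, 140 mm high with its handle, fixed, towards the far edge. Bystander.
- bar: The lowest soap bar itself (see point bar_center); origin at the centre of its underside.
Not all that is in view belongs to the job. Leave any orange or pink look-alike of the dispenser alone. Of the things that look like the dish, the larger one is meant.

How it is judged (in metres and radians):
On the way, in this order (a step that is already met when the one before it is completed fails the run):
1. the dish stands on the counter under the dispenser's mouth, let go (x of dish in the frame of dispenser between -0.035 and 0.035 m and y of dish in the frame of dispenser between 0.045 and 0.095 m and height (world z) of dish below 0.006 m and angle between dish's own z axis and vertical below 0.1 rad and contact force between the fingers and dish below 0.2 N), for 0.2 s.
2. the lever is swung to its stop (within 0.06 rad) with the dish in place (value of joint lever above 1.14 rad and x of dish in the frame of dispenser between -0.035 and 0.035 m and y of dish in the frame of dispenser between 0.045 and 0.095 m and height (world z) of dish below 0.006 m and angle between dish's own z axis and vertical below 0.1 rad), for 0.05 s.
3. the lever is released and has sprung back, and the bar is in the dish (value of joint lever below 0.1 rad and x of bar_center in the frame of dish between -0.06 and 0.06 m and y of bar_center in the frame of dish between -0.043 and 0.043 m and z of bar_center in the frame of dish between 0 and 0.035 m), for 0.2 s.
At the end, for the whole second after the job is handed in: One bar at rest in the dish (centre inside the walls, under 35 mm above its underside); dish flat on the counter, centre within 35 mm of the mouth sideways, 45 to 95 mm along y from the dispenser's origin; lever within 0.1 rad of rest; next bar still in the dispenser (all of step 3 and x of dish in the frame of dispenser between -0.035 and 0.035 m and y of dish in the frame of dispenser between 0.045 and 0.095 m and height (world z) of dish below 0.006 m and angle between dish's own z axis and vertical below 0.1 rad and x of next_bar_center in the frame of dispenser between -0.04 and 0.04 m and y of next_bar_center in the frame of dispenser between -0.04 and 0.036 m and height (world z) of next_bar_center above 0.05 m and linear speed of dish below 0.02 m/s and linear speed of bar below 0.03 m/s); the robot touches nothing.
It fails at once if the dish is dropped: not held while its underside is more than 15 mm above the counter (contact force between the fingers and dish below 0.05 N and height (world z) of dish above 0.015 m).
It fails at once if a second bar comes out of the dispenser (y of next_bar_center in the frame of dispenser above 0.05 m).
It fails at once if the cup, the hair pick or the clipper is moved by more than 30 mm or the cup is tipped (distance of any of cup, pick, clipper from where it was at the start of the episode above 0.03 m or angle between cup's own z axis and vertical above 0.4 rad).
It also fails if it takes over 58 s, if anything falls off the work surface, if the arm or the gripper's body presses on something with over 40 N, if the wrist force passes 120 N, or if a joint passes its speed limit or range.

## Working session

There is one attempt and no reset: what is moved stays moved. The work goes in short steps, Python scripts to look and compute and a tool call to move; the robot and the scene stay as the last step left them, time stands still between calls to the robot, and variables do not carry over. Pictures are saved under pics/ and viewed, at most 10 in all, crops included, and the job is handed in when it is done.

Besides the shell and the picture viewer there is one more tool, called after "Request:" by a JSON object that holds its "fn" and its "kwargs". apply_moves: Moves the arm, as the interface text tells. Its arguments: {"type":"object","properties":{"commands":{"type":"array"},"gripper":{"type":"number"},"force":{"type":"number"}},"required":["commands"]}

```bash
mkdir -p pics; ls
cat > h.py <<'E'
import numpy as np, cv2
from rig import manip
def ray(cam,pt):
    m=manip.camera_model(cam);K=np.array(m["camera_matrix"],float);D=np.array(m["D"],float)
    R=np.array(m["R"]);t=np.array(m["t"]).ravel()
    u=cv2.undistortPoints(np.array([[[pt[1],pt[0]]]],float),K,D)[0,0]
    return -R.T@t, R.T@np.array([u[0],u[1],1.])
def atz(cam,pt,z):
    o,d=ray(cam,pt);return o+d*(z-o[2])/d[2]
def proj(cam,X):
    m=manip.camera_model(cam)
    p,_=cv2.projectPoints(np.array(X,float).reshape(-1,1,3),cv2.Rodrigues(np.array(m["R"],float))[0],np.array(m["t"],float),np.array(m["camera_matrix"],float),np.array(m["D"],float))
    return p[:,0,::-1]
E
python3 - <<'E'
from h import *
np.set_printoptions(precision=1,suppress=True)
print(manip.hold_point_z, manip.get_state())
Z=dict(dispenser=0,mouth=52,pivot=140,grip=140,dish=0,bar_center=62,cup=0,pick=0,clipper=0,caddy=0)
ims=[]
for c in("scene","side"):
    im=manip.grab_frame(c);ims.append(im)
    for n,z in Z.items():
        for r in manip.mark_of(n,c)[:3]:
            print(c,n,round(r["score"],2),np.array(r["point"]),atz(c,r["point"],z)[:2])
cv2.imwrite("pics/scene.png",cv2.resize(ims[0],(800,600)));cv2.imwrite("pics/side.png",cv2.resize(ims[1],(800,600)))
E
```

```text
pics
18.700000000000003 {'t': 0.0, 'joint_positions': array([ 1.1,  0.1,  1.4,  0. ,  1.7, -0.1]), 'qvel': array([ 0.,  0., -0.,  0., -0.,  0.]), 'effort': array([  0. , -38.2, -36. ,   0. ,   0. ,  -0. ]), 'tcp_pos': array([226.7, 473.2, 230.5]), 'tcp_rot': array([-3.1, -0. ,  2.7]), 'wrist_force': array([-1.1,  0.1,  1.4]), 'wrist_torque': array([-0.,  0.,  0.]), 'gripper_force': 0.0, 'width': 0.9997575338509802}
scene dispenser 0.96 [169.6 198.3] [ 319.5 -216.9]
scene dispenser 0.78 [219.4 239.9] [ 587.6 -123.4]
scene dispenser 0.62 [141.3 325.1] [322.2 318.2]
scene mouth 0.94 [166.6 208.7] [ 360.8 -179.7]
scene mouth 0.88 [128.7 333.9] [311.1 353.8]
scene mouth 0.86 [210.1 253.3] [596.9 -76.4]
scene pivot 0.92 [146.5 176.7] [ 310.1 -277.1]
scene pivot 0.85 [201.6 217.2] [ 587.8 -194.5]
scene pivot 0.84 [117.7 310.9] [309.6 242.1]
scene grip 0.79 [177.2 196.6] [ 469.8 -237.4]
scene grip 0.7 [101.1 284.7] [189.5 177.9]
scene grip 0.49 [126.5 160.3] [ 190.2 -318.4]
scene dish 0.9 [178.2 329.7] [508.6 257.3]
scene dish 0.83 [169.9 371.6] [518.3 432.5]
scene bar_center 0.27 [212.7 137
[... 508 characters left out ...]
 315.4] [319.3 345.9]
side mouth 0.63 [182.5 311.7] [ 353.2 -188.1]
side pivot 0.81 [156.1 247.1] [ 595.4 -194. ]
side pivot 0.72 [151.4 325.6] [ 311.1 -273.9]
side pivot 0.6 [240.7 323.3] [309.  243.1]
side grip 0.68 [231.8 367.4] [187.2 186.5]
side grip 0.62 [154.2 281.2] [ 473.2 -227. ]
side dish 0.86 [321.7 236.2] [516.4 436.5]
side dish 0.74 [273.1 246.9] [519.4 257.3]
side bar_center 0.53 [184.1 244.7] [ 593.3 -124.8]
side cup 0.86 [196.9 193.1] [ 787.1 -103.5]
side cup 0.65 [156.3 287.5] [ 466.6 -468.7]
side pick 0.62 [162.5 234.9] [ 682.8 -381.1]
side clipper 0.75 [154.7 285.7] [ 475.8 -482. ]
side clipper 0.65 [159.9 290.4] [ 451.4 -438.7]
side caddy 0.92 [262.6 171.5] [754.1 249.6]
```

View pics/scene.png

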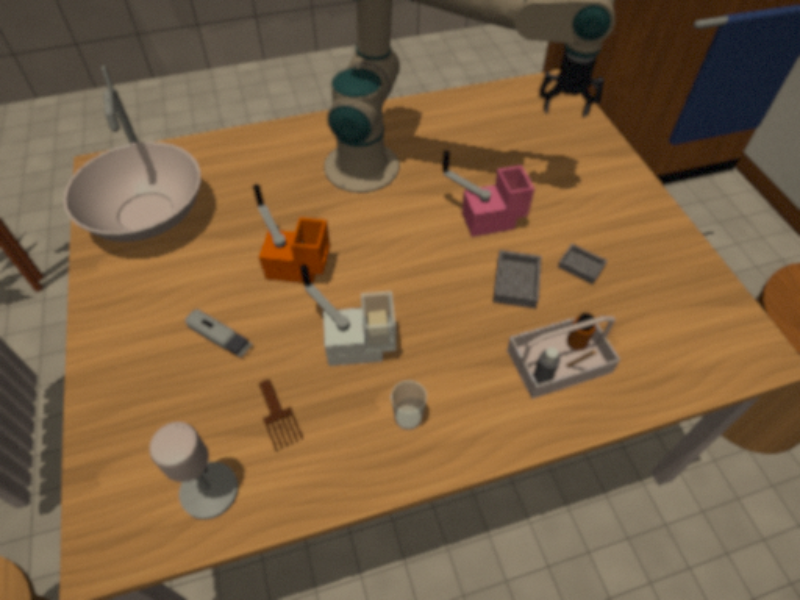

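View pics/side.png

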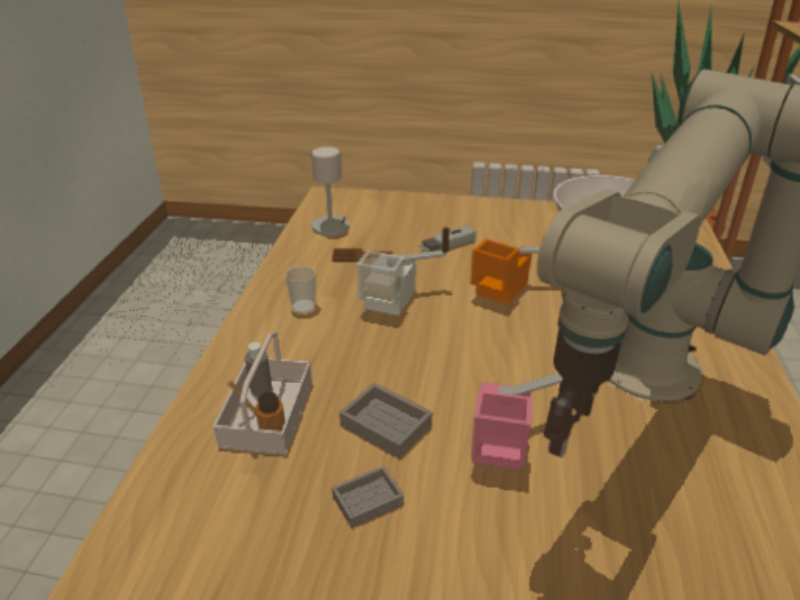

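The dispenser is the white one (scene ~(360,330) in the 800x600 view), the larger dish is at ~(517,278), and the orange/pink ones are decoys. Next I'll triangulate.

```bash
cat >> h.py <<'E'
def tri(pa,pb,ca="scene",cb="side"):
    o1,d1=ray(ca,pa);o2,d2=ray(cb,pb)
    s=np.linalg.lstsq(np.c_[d1,-d2],o2-o1,rcond=None)[0]
    a,b=o1+s[0]*d1,o2+s[1]*d2
    return (a+b)/2,np.linalg.norm(a-b)
E
python3 - <<'E'
from h import *
np.set_printoptions(precision=1,suppress=True)
for n,a,b in [("disp",(219.4,239.9),(195.9,240.8)),("mouth",(210.1,253.3),(191.9,240.1)),("pivot",(201.6,217.2),(156.1,247.1)),("grip",(177.2,196.6),(154.2,281.2)),("dish",(178.2,329.7),(273.1,246.9)),("cup",(265,262.5),(196.9,193.1))]: print(n,*tri(a,b))
s=manip.get_state();print([round(float(x),3) for x in s["tcp_rot"]])
# dish rim corners as seen (z=36)
f=.64
print("scene rim",[atz("scene",(r*f,c*f),36)[:2] for c,r in [(499,253),(541,255),(536,305),(495,300)]])
print("side rim",[atz("side",(r*f,c*f),36)[:2] for c,r in [(375,386),(432,420),(399,455),(341,420)]])
E
```

```text
disp [ 603.1 -122.9   14.4] 12.575180661881094
mouth [601.3 -77.5  58.5] 0.497517187700418
pivot [ 592.8 -193.6  142.4] 5.987027654920406
grip [ 471.6 -236.2  137.5] 6.382662193637072
dish [515.5 257.1   3.4] 8.795171512029599
cup [783.3 -99.7   4.3] 4.904153899461744
[3.142, 0.0, 2.695]
scene rim [array([447.8, 234.4]), array([483.9, 331.3]), array([619.6, 254.9]), array([578.6, 169.5])]
side rim [array([552.5, 186.8]), array([432.1, 263. ]), array([478.4, 356.6]), array([596.7, 288.7])]
```

Request:
{"fn": "apply_moves", "kwargs": {"commands": [[[0.19, -0.05, 0], 1], [[0.19, -0.05, 0], 1], [[0.19, -0.05, 0], 1], [[0.19, -0.05, 0], 0], [[0.19, -0.05, 0], 0]], "gripper": 45, "force": 100}}

```text
t: 1.6
tcp_pos: [457.6, 412.9, 231.5]
tcp_rot: [3.141, 0.0, 3.119]
wrist_force: [0.2, 0.1, 0.2]
width: 0.528
gripper_force: 0.0
```

Request:
{"fn": "apply_moves", "kwargs": {"commands": [[[0.08, -0.12, 0], -1], [[0.08, -0.12, 0], -1], [[0.08, -0.12, 0], -1], [[0.05, -0.05, 0], -0.4], [[0, 0, 0], 0]]}}

```text
t: 2.1
tcp_pos: [529.8, 309.1, 231.1]
tcp_rot: [-3.141, 0.0, 2.604]
wrist_force: [-0.2, 0.7, 0.5]
width: 0.526
gripper_force: 0.0
```

Run:
```python
from h import *
np.set_printoptions(precision=1,suppress=True)
im=manip.grab_frame("wrist");cv2.imwrite("pics/w1.png",im)
for n in("dish",):
  for r in manip.mark_of(n,"wrist"): print(n,r["score"],r["point"],atz("wrist",r["point"],0))
s=manip.get_state();print(s["tcp_pos"],s["tcp_rot"])
# edges: fit the rim by dark/grey segmentation
hsv=cv2.cvtColor(im,cv2.COLOR_BGR2HSV)
m=((hsv[...,1]<60)&(hsv[...,2]>40)).astype(np.uint8)
cs,_=cv2.findContours(cv2.morphologyEx(m,cv2.MORPH_OPEN,np.ones((5,5))),cv2.RETR_EXTERNAL,cv2.CHAIN_APPROX_SIMPLE)
for c in sorted(cs,key=cv2.contourArea)[-3:]: print(cv2.contourArea(c),cv2.minAreaRect(c))
```

```text
dish 0.87 [173.9, 212.9] [517.4 259.7   0. ]
dish 0.76 [103.0, 331.9] [515.9 434.2   0. ]
dish 0.35 [353.3, 15.8] [ 611.1 -191.3    0. ]
[528.3 311.3 231.2] [ 3.1 -0.   2.6]
476.5 ((23.701030731201172, 336.92266845703125), (48.9396858215332, 26.703603744506836), 23.96249008178711)
2563.5 ((333.0, 105.0), (69.76531982421875, 61.715476989746094), 26.56505012512207)
6067.0 ((205.5455780029297, 176.36602783203125), (105.90605163574219, 87.35277557373047), 86.98721313476562)
```

View pics/w1.png

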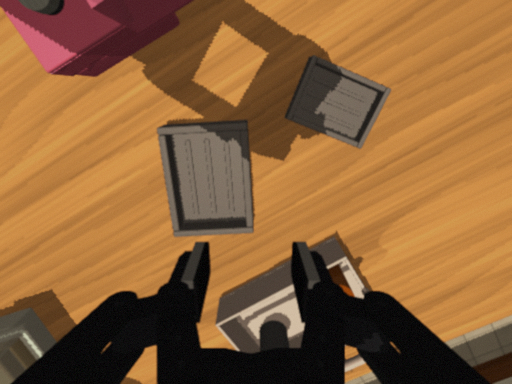

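The dish's rim corners are at about (158,128), (247,121), (253,233), (174,235) px (column, row). The fingers lie just beyond it and the small dish is to the right.

Run:
```python
from h import *
np.set_printoptions(precision=2,suppress=True)
P=np.array([atz("wrist",(r,c),36)[:2] for c,r in [(158,128),(247,121),(253,233),(174,235)]])
print(P,P.mean(0),[np.linalg.norm(P[i]-P[i-1]) for i in range(4)])
(cx,w,a)=cv2.minAreaRect(P.astype(np.float32));print(cx,w,a)
for i in range(4):
  d=P[i]-P[i-1];print(np.arctan2(d[1],d[0]))
# reprojection of model, best fit pose
from scipy.optimize import least_squares
px=np.array([(128,158),(121,247),(233,253),(235,174)],float)
L=np.array([(-70,-52),(-70,52),(70,52),(70,-52)],float)
def f(q):
  c,s=np.cos(q[2]),np.sin(q[2]);X=np.c_[L@np.array([[c,s],[-s,c]])+q[:2],[36]*4]
  return (proj("wrist",X)-px).ravel()
r=least_squares(f,[517,259,-.53]);q=r.x
print(q,r.fun);print("wall",q[:2]+47.5*np.array([-np.sin(q[2]),np.cos(q[2])]),manip.get_state()["tcp_pos"])
```

```text
[[434.4  244.37]
 [479.04 335.63]
 [603.8  270.58]
 [554.54 181.21]] [517.95 257.95] [np.float64(135.73057827183115), np.float64(101.59062891358914), np.float64(140.69723919949038), np.float64(102.04735802389618)]
(517.8380126953125, 257.8757629394531) (102.02010345458984, 140.697265625) 62.461669921875
2.6575470727550528
1.1158485715270237
-0.48063447187520936
-2.0745418113486904
[518.21 257.83  -0.48] [-1.61 -1.47  0.54  0.97 -0.08  0.92  1.7  -0.35]
wall [540.13 299.97] [528.26 311.28 231.23]
```

Request:
{"fn": "apply_moves", "kwargs": {"commands": [[[0.048, -0.044, 0], 0.37], [[0, 0, -0.18], 0], [[0, 0, -0.18], 0], [[0, 0, -0.18], 0], [[0, 0, 0], 0]], "gripper": 40}}

```text
t: 2.7
tcp_pos: [535.9, 299.6, 88.7]
tcp_rot: [-3.131, -0.008, 2.666]
wrist_force: [-0.4, 0.7, -0.6]
width: 0.468
gripper_force: 0.0
```

Run:
```python
from h import *
np.set_printoptions(precision=2,suppress=True)
im=manip.grab_frame("wrist");cv2.imwrite("pics/w2.png",im)
s=manip.get_state();print(s["tcp_pos"],s["tcp_rot"],proj("wrist",[s["tcp_pos"],[540,300,36],[518,258,0]]))
```

```text
[538.01 300.38  93.61] [-3.14 -0.    2.67] [[254.   250.53]
 [216.2  251.7 ]
 [199.15 196.93]]
```

View pics/w2.png

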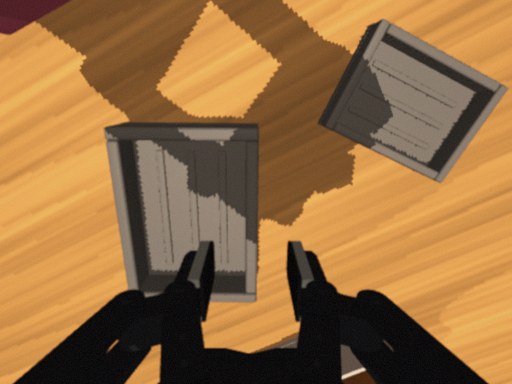

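Request:
{"fn": "apply_moves", "kwargs": {"commands": [[[0.008, 0, -0.1], 0], [[0, 0, -0.1], 0], [[0, 0, -0.11], 0], [[0, 0, 0], 0], [[0, 0, 0], 0]]}}

```text
t: 3.25
tcp_pos: [543.5, 301.2, 22.0]
tcp_rot: [3.139, 0.002, 2.664]
wrist_force: [0.1, 0.6, 1.2]
width: 0.468
gripper_force: 0.0
```

Request:
{"fn": "apply_moves", "kwargs": {"commands": [[[0, 0, 0], 0], [[0, 0, 0], 0], [[0, 0, 0], 0], [[0, 0, 0], 0], [[0, 0, 0], 0]], "gripper": 0, "force": 100}}

```text
t: 3.75
tcp_pos: [543.5, 300.5, 21.7]
tcp_rot: [3.139, 0.002, 2.664]
wrist_force: [-2.5, -2.2, 7.6]
width: 0.076
gripper_force: 100.0
```

Request:
{"fn": "apply_moves", "kwargs": {"commands": [[[0, 0, 0], 0], [[0, 0, 0], 0], [[0, 0, 0.02], 0], [[0, 0, 0.02], 0], [[0, 0, 0], 0]]}}

```text
t: 4.25
tcp_pos: [542.6, 300.3, 29.6]
tcp_rot: [3.141, 0.0, 2.664]
wrist_force: [-0.5, -0.1, -4.3]
width: 0.073
gripper_force: 98.5
```

Request:
{"fn": "apply_moves", "kwargs": {"commands": [[[0.0, -0.04, 0.06], 0], [[0.02, -0.08, 0.06], 0.5], [[0.04, -0.1, 0.02], 0.7], [[0.04, -0.1, 0], 0.7], [[0.04, -0.1, 0], 0.7]]}}

```text
t: 4.75
tcp_pos: [577.8, 193.6, 65.1]
tcp_rot: [3.141, 0.001, 3.058]
wrist_force: [0.7, -1.0, -4.5]
width: 0.073
gripper_force: 98.4
```

Request:
{"fn": "apply_moves", "kwargs": {"commands": [[[0.03, -0.1, 0], 0], [[0.03, -0.1, 0], 0], [[0.03, -0.08, 0], 0], [[0, -0.04, 0], 0], [[0, 0, 0], 0]]}}

```text
t: 5.25
tcp_pos: [599.7, 113.7, 64.2]
tcp_rot: [-3.142, -0.0, 3.052]
wrist_force: [-0.5, 0.5, -4.2]
width: 0.072
gripper_force: 98.5
```

Run:
```python
from h import *
np.set_printoptions(precision=2,suppress=True)
s=manip.get_state();print(s["tcp_pos"],s["tcp_rot"],s["wrist_torque"],s["wrist_force"])
ims=[manip.grab_frame(c) for c in("wrist","side")]
cv2.imwrite("pics/w3.png",np.hstack([cv2.resize(ims[0],(400,300)),cv2.resize(ims[1][100:340,120:440],(400,300))]))
cv2.imwrite("pics/w3full.png",ims[0]);cv2.imwrite("pics/s3full.png",ims[1])
for n,z in dict(dispenser=0,mouth=52,pivot=140,grip=140,dish=40).items():
  for c in ("wrist","side"):
    for r in manip.mark_of(n,c): print(c,n,round(r["score"],2),np.array(r["point"]),atz(c,r["point"],z)[:2])
```

```text
[599.69 113.72  64.21] [-3.14 -0.    3.05] [ 0.25 -0.06 -0.02] [-0.53  0.5  -4.23]
side dispenser 0.92 [196.4 242.8] [ 603.48 -134.84]
side dispenser 0.8 [193.9 314. ] [ 340.98 -191.62]
side dispenser 0.55 [298.4 318.5] [307.51 323.81]
wrist mouth 0.49 [351.9 423.5] [693.15 227.64]
side mouth 0.87 [195.9 239.5] [600.8  -61.54]
side mouth 0.77 [180.6 310.1] [ 359.64 -200.44]
side mouth 0.62 [290.9 316.1] [317.49 346.01]
side pivot 0.73 [239.2 323.4] [308.83 236.69]
side pivot 0.68 [156.1 248.5] [ 590.33 -194.75]
side pivot 0.63 [149.3 322.2] [ 324.1  -288.87]
side grip 0.88 [230.9 369.1] [182.23 181.72]
side grip 0.49 [148.1 360.6] [ 179.32 -321.38]
side grip 0.42 [151.6 285.5] [ 459.46 -249.61]
wrist dish 0.58 [236.  177.5] [596.88  69.06]
side dish 0.72 [221.6 233.4] [596.24  71.21]
side dish 0.7 [156.7 250.8] [ 611.97 -369.94]
side dish 0.64 [320.9 236.2] [509.53 465.43]
```

View pics/w3.png

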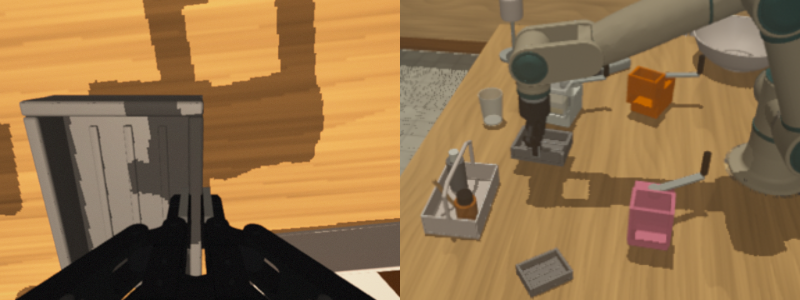

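The wrist camera looks toward -x and doesn't see the dispenser; the dish is held level. I'll zoom into the first pictures to get the dispenser's corners.

Run:
```python
import cv2,numpy as np
a=cv2.imread("pics/scene.png")[255:375,290:410];b=cv2.imread("pics/side.png")[215:335,345:465]
cv2.imwrite("pics/z.png",np.hstack([cv2.resize(x,(400,400),interpolation=cv2.INTER_CUBIC) for x in(a,b)]))
```

```text
(no output)
```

View pics/z.png

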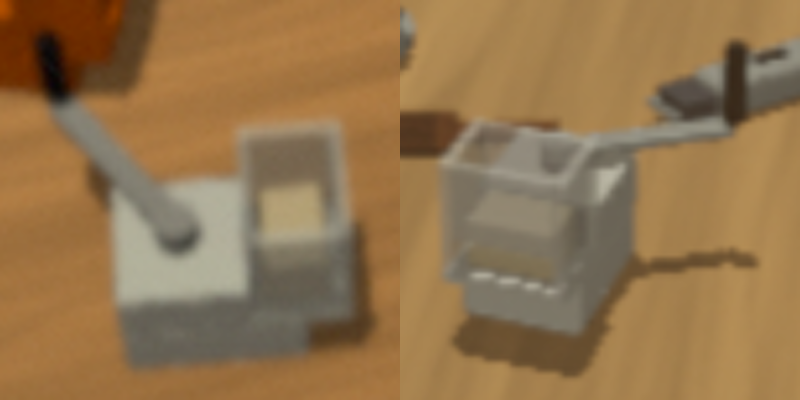

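Run:
```python
from h import *
from scipy.optimize import least_squares
np.set_printoptions(precision=2,suppress=True)
S=[(-45,-32,140,240,128),(-45,34,140,340,123),(45,34,140,352,225),(45,-32,140,250,240),(-45,-116,88,112,190),(45,-116,88,120,303),(45,-116,0,130,367),(45,5,0,308,355)]
T=[(45,34,140,43,163),(-45,34,140,172,193),(-45,-32,140,198,145),(45,-32,140,78,123),(45,5,0,65,312),(-45,5,0,182,332),(-45,-116,88,235,155)]
def data(A,u0,v0): 
  A=np.array(A,float);return A[:,:3],np.c_[(v0+A[:,4]*.3)*.64,(u0+A[:,3]*.3)*.64]
D={"scene":data(S,290,255),"side":data(T,345,215)}
def f(q,cams=("scene","side")):
  c,s=np.cos(q[2]),np.sin(q[2]);o=[]
  for k in cams:
    L,px=D[k];X=L@np.array([[c,s,0],[-s,c,0],[0,0,1]])+[q[0],q[1],0];o.append((proj(k,X)-px).ravel())
  return np.concatenate(o)
for cams in(("scene","side"),("scene",),("side",)):
  r=least_squares(f,[598,-120,-.05],args=(cams,),loss="soft_l1");print(r.x,np.abs(r.fun).max())
r=least_squares(f,[598,-120,-.05],loss="soft_l1");print(f(r.x).reshape(-1,2).round(1).tolist())
x,y,a=r.x;ex=np.array([np.cos(a),np.sin(a)]);ey=np.array([-np.sin(a),np.cos(a)]);o=np.array([x,y])
pv=o-75*ey;print("pivot",pv,"mouth",o+34*ey,"dish tgt",o+75*ey,"outer wall",o+122.5*ey)
# grip from pictures: centre of post
for k,(u,v,u0,v0) in dict(scene=(50,68,290,255),side=(336,85,345,215)).items(): print(k,"grip z136",atz(k,((v0+v*.3)*.64,(u0+u*.3)*.64),136))
# current dish from wrist pic
```

```text
[ 592.84 -114.04   -0.18] 1.8658547475436649
[ 595.21 -114.08   -0.18] 1.5203252939636798
[ 591.56 -114.21   -0.17] 1.4383967845039933
[[-0.9, -0.9], [-1.9, -0.3], [0.8, 0.6], [0.0, -0.5], [-1.2, -0.2], [-0.6, -0.5], [0.7, 0.1], [-0.7, 0.9], [0.8, -0.7], [-0.7, -1.0], [-0.7, 0.1], [-0.4, -0.5], [0.8, -0.5], [1.4, -0.0], [-1.2, 0.1]]
pivot [ 579.75 -187.89] mouth [598.78 -80.56] dish tgt [605.93 -40.19] outer wall [614.23   6.58]
scene grip z136 [ 461.15 -240.93  136.  ]
side grip z136 [ 458.98 -238.81  136.  ]
```

Request:
{"fn": "apply_moves", "kwargs": {"commands": [[[0.02, -0.08, -0.03], -0.3], [[0.02, -0.09, -0.04], -0.27], [[0.01, -0.06, -0.04], 0], [[0, -0.02, -0.03], 0], [[0, 0, 0], 0]]}}

```text
t: 6.35
tcp_pos: [611.4, 52.2, 27.1]
tcp_rot: [-3.141, -0.003, 2.968]
wrist_force: [-1.0, 0.6, -4.3]
width: 0.071
gripper_force: 98.5
```

Run:
```python
from h import *
np.set_printoptions(precision=3,suppress=True)
s=manip.get_state();print(s["tcp_pos"],s["tcp_rot"],s["wrist_force"],s["wrist_torque"])
ims=[manip.grab_frame(c) for c in("scene","side")]
for c in ("scene","side"):
    for r in manip.mark_of("dish",c): print(c,round(r["score"],2),np.array(r["point"]),atz(c,r["point"],5)[:2])
```

```text
[611.361  52.195  27.076] [-3.141 -0.003  2.968] [-0.978  0.643 -4.307] [ 0.234 -0.023 -0.032]
scene 0.98 [210.9 275.5] [593.4    7.67]
scene 0.89 [168.1 372.7] [514.626 437.841]
side 0.88 [217.8 234.5] [606.828   5.637]
side 0.88 [322.  238.2] [510.212 440.551]
```

Request:
{"fn": "apply_moves", "kwargs": {"commands": [[[0.008, -0.06, 0], 0], [[0.008, -0.06, 0], 0], [[0.006, -0.044, 0], 0], [[0, -0.02, 0], 0], [[0, 0, 0], 0]]}}

```text
t: 7.05
tcp_pos: [617.9, 5.5, 28.9]
tcp_rot: [3.141, -0.0, 2.967]
wrist_force: [-0.1, -0.2, -4.2]
width: 0.071
gripper_force: 98.6
```

Request:
{"fn": "apply_moves", "kwargs": {"commands": [[[0, 0, -0.01], 0], [[0, 0, -0.006], 0], [[0, 0, -0.006], 0], [[0, 0, 0], 0], [[0, 0, 0], 0]]}}

```text
t: 7.55
tcp_pos: [617.9, 6.9, 23.3]
tcp_rot: [3.141, -0.0, 2.968]
wrist_force: [-0.2, 0.7, -4.6]
width: 0.069
gripper_force: 98.6
```

Request:
{"fn": "apply_moves", "kwargs": {"commands": [[[0, 0, -0.004], 0], [[0, 0, -0.004], 0], [[0, 0, -0.002], 0], [[0, 0, 0], 0], [[0, 0, 0], 0]]}}

```text
t: 8.05
tcp_pos: [618.2, 6.8, 21.7]
tcp_rot: [3.141, 0.001, 2.968]
wrist_force: [-3.5, 1.9, 5.7]
width: 0.067
gripper_force: 99.8
```

Request:
{"fn": "apply_moves", "kwargs": {"commands": [[[0, 0, 0], 0], [[0, 0, 0], 0], [[0, 0, 0], 0], [[0, 0, 0], 0], [[0, 0, 0], 0]], "gripper": 35}}

```text
t: 8.55
tcp_pos: [617.9, 6.5, 20.8]
tcp_rot: [3.142, 0.0, 2.968]
wrist_force: [-0.2, 0.5, 0.5]
width: 0.409
gripper_force: 0.0
```

Request:
{"fn": "apply_moves", "kwargs": {"commands": [[[0, 0, 0.06], 0], [[0, 0, 0.16], 0], [[0, 0, 0.2], 0], [[0, 0, 0.2], 0], [[0, 0.0, 0.2], 0]]}}

```text
t: 9.05
tcp_pos: [617.5, 6.6, 229.5]
tcp_rot: [3.141, 0.002, 2.968]
wrist_force: [0.7, 0.1, -0.2]
width: 0.412
gripper_force: 0.0
```

Run:
```python
from h import *
np.set_printoptions(precision=3,suppress=True)
s=manip.get_state();print(s["tcp_pos"],s["tcp_rot"],s["joint_positions"])
ims=[manip.grab_frame(c) for c in("scene","side")]
for n,z in (("dish",0),("grip",140),("pivot",140)):
  for c in ("scene","side"):
    for r in manip.mark_of(n,c): print(n,c,round(r["score"],2),np.array(r["point"]),atz(c,r["point"],z)[:2])
a=cv2.resize(ims[0],(800,600))[225:405,290:470];b=cv2.resize(ims[1],(800,600))[200:380,310:490]
cv2.imwrite("pics/z2.png",np.hstack([cv2.resize(x,(400,400),interpolation=cv2.INTER_CUBIC) for x in(a,b)]))
```

```text
[617.527   6.639 229.486] [3.141 0.002 2.968] [-0.049  0.316  1.107  0.     1.717 -1.446]
dish scene 0.72 [171.5 372. ] [526.061 430.192]
dish scene 0.65 [217.7 265.5] [607.375 -34.431]
dish side 0.89 [213.7 234.2] [614.    -23.978]
dish side 0.8 [320.  235.3] [519.818 431.446]
dish side 0.17 [185.  242.9] [ 617.292 -212.328]
grip scene 0.56 [175.1 198.2] [ 462.479 -230.363]
grip scene 0.54 [121.6 161.6] [ 165.016 -309.797]
grip scene 0.34 [216.5 266.3] [688.058 -61.067]
grip scene 0.24 [212.6 141.2] [ 559.157 -433.761]
grip side 0.68 [148.2 364.4] [ 164.945 -322.836]
grip side 0.66 [154.5 285.9] [ 455.848 -227.328]
grip side 0.59 [230.5 368. ] [185.19  180.354]
pivot scene 0.82 [145.8 176.1] [ 306.035 -278.603]
pivot scene 0.68 [198.7 217.5] [ 576.983 -190.926]
pivot scene 0.59 [117.5 309.4] [306.866 236.972]
pivot side 0.95 [239.9 323.5] [308.496 239.612]
pivot side 0.84 [157.6 250.3] [ 581.92  -184.559]
pivot side 0.57 [149.7 324.1] [ 316.935 -286.731]
pivot side 0.28 [184.3 244.9] [569.636  -4.212]
```

View pics/z2.png

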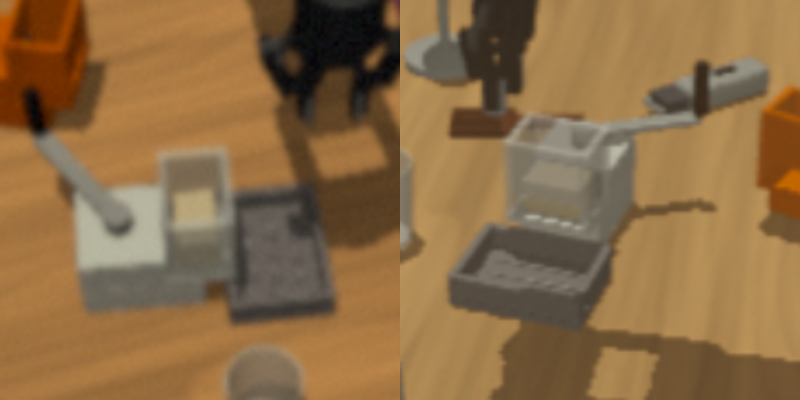

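The dish stands square under the lip. Now to the lever grip at about (460,-239), with the cage direction tangential (yaw ≈ 3.54).

Request:
{"fn": "apply_moves", "kwargs": {"commands": [[[-0.07, -0.11, 0.01], 0.42], [[-0.07, -0.11, 0.01], 0.42], [[-0.07, -0.11, 0], 0.42], [[-0.07, -0.11, 0], 0.42], [[-0.07, -0.11, 0], 0.42]], "gripper": 55}}

```text
t: 9.95
tcp_pos: [529.1, -131.7, 229.6]
tcp_rot: [3.141, -0.002, -2.997]
wrist_force: [-0.2, 0.3, -0.8]
width: 0.643
gripper_force: 0.0
```

Request:
{"fn": "apply_moves", "kwargs": {"commands": [[[-0.07, -0.11, 0], 0.42], [[-0.07, -0.11, 0], 0.42], [[-0.07, -0.11, 0], 0.42], [[-0.07, -0.1, 0], 0.42], [[0, 0, 0], 0]]}}

```text
t: 10.45
tcp_pos: [458.4, -240.6, 229.7]
tcp_rot: [3.14, -0.002, -2.751]
wrist_force: [0.2, 1.0, -0.8]
width: 0.644
gripper_force: 0.0
```

Run:
```python
from h import *
np.set_printoptions(precision=2,suppress=True)
s=manip.get_state();print(s["tcp_pos"],s["tcp_rot"],s["joint_positions"])
im=manip.grab_frame("wrist")
for r in manip.mark_of("grip","wrist"): print(r["score"],r["point"],atz("wrist",r["point"],140))
p=proj("wrist",[[460,-239,140],[460,-239,167],[580,-188,110]]);print(p)
for q in p: cv2.circle(im,(int(q[1]),int(q[0])),3,(0,0,255),1)
cv2.imwrite("pics/w4.png",im)
```

```text
[ 458.42 -240.6   229.75] [ 3.14 -0.   -2.75] [-0.55  0.03  1.42 -0.    1.69 -2.52]
0.68 [201.3, 251.4] [ 461.71 -236.54  140.  ]
[[198.52 249.5 ]
 [210.65 249.45]
 [301.19 250.82]]
```

View pics/w4.png

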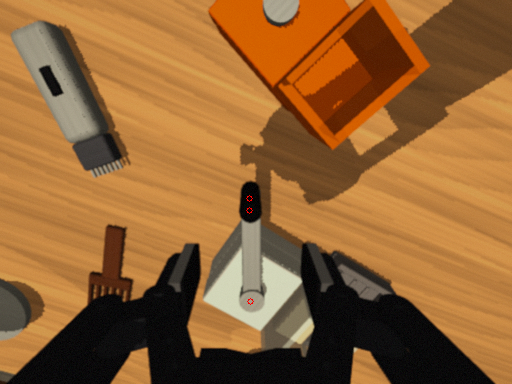

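The grip post sits exactly at my estimate (column 250, rows 185–220), centred between the fingers. Descending.

Request:
{"fn": "apply_moves", "kwargs": {"commands": [[[0.008, 0.008, -0.14], 0], [[0, 0, -0.14], 0], [[0, 0, -0.12], 0], [[0, 0, -0.03], 0], [[0, 0, 0], 0]]}}

```text
t: 11.05
tcp_pos: [462.3, -235.3, 122.4]
tcp_rot: [3.139, -0.002, -2.747]
wrist_force: [0.2, 0.0, 0.9]
width: 0.643
gripper_force: 0.0
```

Request:
{"fn": "apply_moves", "kwargs": {"commands": [[[0, 0, 0], 0], [[0, 0, 0], 0], [[0, 0, 0], 0], [[0, 0, 0], 0]], "gripper": 28}}

```text
t: 11.45
tcp_pos: [462.7, -236.6, 124.3]
tcp_rot: [-3.14, 0.001, -2.748]
wrist_force: [-0.8, -0.2, -0.2]
width: 0.328
gripper_force: 0.0
```

Run:
```python
from h import *
s=manip.get_state();p=s["tcp_pos"];print(p,s["width"]*85.4)
c=np.array([580,-188.]);print(np.linalg.norm(p[:2]-c),np.degrees(np.arctan2(*(p[:2]-c)[::-1])))
th0=np.arctan2(*(p[:2]-c)[::-1])
P=[c+130*np.array([np.cos(th0-i*.12),np.sin(th0-i*.12)]) for i in range(12)]
P[0]=p[:2]
for i in range(11): print(i,((P[i+1]-P[i])/250).round(3),P[i+1].round(1))
```

```text
[ 462.74805406 -236.57805345  124.27426507] 27.990843361485528
126.91668961803597 -157.49553422924535
0 [-0.032  0.054] [ 454.8 -223. ]
1 [-0.013  0.061] [ 451.5 -207.8]
2 [-0.006  0.062] [ 450.1 -192.3]
3 [0.002 0.062] [ 450.5 -176.7]
4 [0.009 0.062] [ 452.8 -161.3]
5 [0.016 0.06 ] [ 456.9 -146.2]
6 [0.024 0.058] [ 462.8 -131.8]
7 [0.03  0.055] [ 470.4 -118.2]
8 [0.037 0.05 ] [ 479.5 -105.5]
9 [0.042 0.046] [490.1 -94.1]
10 [0.048 0.04 ] [502. -84.]
```

Request:
{"fn": "apply_moves", "kwargs": {"commands": [[[-0.032, 0.054, 0], -0.8], [[-0.013, 0.061, 0], -0.8], [[-0.006, 0.062, 0], -0.8], [[0.002, 0.062, 0], -0.8], [[0.009, 0.062, 0], -0.8]]}}

```text
t: 11.95
tcp_pos: [452.5, -162.0, 124.2]
tcp_rot: [-3.139, 0.002, 2.929]
wrist_force: [2.2, -5.9, -0.7]
width: 0.327
gripper_force: 3.0
```

Request:
{"fn": "apply_moves", "kwargs": {"commands": [[[0.007, 0.03, 0], -0.4], [[0.009, 0.03, 0], -0.4], [[0.011, 0.029, 0], -0.4], [[0.013, 0.029, 0], -0.4], [[0.015, 0.028, 0], -0.4]]}}

```text
t: 12.45
tcp_pos: [466.1, -125.6, 124.2]
tcp_rot: [-3.139, 0.001, 2.632]
wrist_force: [-3.7, -5.0, 1.7]
width: 0.329
gripper_force: 3.0
```

Request:
{"fn": "apply_moves", "kwargs": {"commands": [[[0.015, 0.027, 0], -0.4], [[0.018, 0.026, 0], -0.4], [[0.019, 0.024, 0], -0.4], [[0, 0, 0], 0], [[0, 0, 0], 0]]}}

```text
t: 12.95
tcp_pos: [479.2, -106.1, 124.1]
tcp_rot: [-3.141, 0.001, 2.456]
wrist_force: [-2.4, -4.7, 4.5]
width: 0.33
gripper_force: 2.4
```

Run:
```python
from h import *
s=manip.get_state();p=s["tcp_pos"];print(p,s["tcp_rot"],s["wrist_force"])
c=np.array([580,-188.]);print(np.linalg.norm(p[:2]-c),np.arctan2(*(p[:2]-c)[::-1]))
manip.grab_frame("side");manip.grab_frame("scene")
for k in("side","scene"):
  for n in ("grip","bar"):
    for r in manip.mark_of(n,k)[:3]: print(k,n,r["score"],r["point"],atz(k,r["point"],140 if n=="grip" else 60))
```

```text
[ 479.17177589 -106.09714104  124.06343925] [-3.14098922e+00  1.31440488e-03  2.45635744e+00] [-2.37945699 -4.71151055  4.50301236]
129.9015361073939 2.45939602834203
side grip 0.6 [229.4, 365.3] [192.46342169 176.45786466 140.        ]
side grip 0.55 [171.5, 274.4] [483.490195   -99.80237817 140.        ]
side grip 0.49 [151.1, 361.2] [ 178.41346    -297.11782257  140.        ]
side bar 0.79 [199.8, 237.4] [601.11658759 -25.53038243  60.        ]
scene grip 0.76 [171.6, 233.9] [ 482.88964281 -110.75424794  140.        ]
scene grip 0.68 [101.0, 288.2] [192.92496064 191.56184102 140.        ]
scene grip 0.54 [123.6, 165.7] [ 180.49759478 -296.56576633  140.        ]
scene bar 0.66 [217.8, 254.1] [632.59155329 -84.31793838  60.        ]
```

Request:
{"fn": "apply_moves", "kwargs": {"commands": [[[0.013, 0.016, 0], -0.27], [[0.0135, 0.0155, 0], -0.27], [[0.014, 0.015, 0], -0.27], [[0, 0, 0], 0]]}}

```text
t: 13.65
tcp_pos: [489.5, -94.1, 123.4]
tcp_rot: [-3.141, 0.001, 2.333]
wrist_force: [-2.4, -5.9, 2.5]
width: 0.327
gripper_force: 2.5
```

Request:
{"fn": "apply_moves", "kwargs": {"commands": [[[0.014, 0.015, 0], -0.27], [[0, 0, 0], 0], [[0, 0, 0], 0]]}}

```text
t: 13.95
tcp_pos: [492.4, -91.1, 123.4]
tcp_rot: [-3.14, 0.001, 2.293]
wrist_force: [-2.9, -8.5, 2.4]
width: 0.328
gripper_force: 3.8
```

Request:
{"fn": "apply_moves", "kwargs": {"commands": [[[0.008, 0.008, 0], -0.13], [[0, 0, 0], 0], [[0, 0, 0], 0]]}}

```text
t: 14.25
tcp_pos: [493.2, -90.7, 123.2]
tcp_rot: [-3.136, 0.001, 2.272]
wrist_force: [-11.1, -14.9, 5.4]
width: 0.325
gripper_force: 8.9
```

Request:
{"fn": "apply_moves", "kwargs": {"commands": [[[0.012, 0.011, 0], -0.2], [[0, 0, 0], 0], [[0, 0, 0], 0]]}}

```text
t: 14.55
tcp_pos: [494.2, -90.3, 123.0]
tcp_rot: [-3.129, 0.001, 2.24]
wrist_force: [-23.5, -24.8, 9.1]
width: 0.33
gripper_force: 16.5
```

The force rose to 34 N with hardly any motion, so the lever is at its stop. I'll retrace the arc and let the spring follow.

Request:
{"fn": "apply_moves", "kwargs": {"commands": [[[-0.02, -0.019, 0], 0.33], [[-0.014, -0.015, 0], 0.27], [[-0.014, -0.015, 0], 0.27], [[-0.0135, -0.0155, 0], 0.27], [[-0.013, -0.016, 0], 0.27]]}}

```text
t: 15.05
tcp_pos: [478.5, -105.5, 123.2]
tcp_rot: [-3.141, -0.001, 2.457]
wrist_force: [-3.8, -1.2, 2.6]
width: 0.327
gripper_force: 2.1
```

Request:
{"fn": "apply_moves", "kwargs": {"commands": [[[-0.037, -0.05, 0], 0.8], [[-0.03, -0.055, 0], 0.8], [[-0.024, -0.058, 0], 0.8], [[-0.016, -0.06, 0], 0.8], [[-0.009, -0.062, 0], 0.8]]}}

```text
t: 15.55
tcp_pos: [449.8, -176.8, 122.9]
tcp_rot: [3.14, -0.0, 3.061]
wrist_force: [0.4, -0.8, 0.8]
width: 0.324
gripper_force: 0.5
```

Request:
{"fn": "apply_moves", "kwargs": {"commands": [[[-0.002, -0.062, 0], 0.8], [[0.006, -0.062, 0], 0.8], [[0.013, -0.061, 0], 0.8], [[0, 0, 0], 0], [[0, 0, 0], 0]]}}

```text
t: 16.05
tcp_pos: [454.2, -222.9, 123.0]
tcp_rot: [3.141, -0.0, -2.871]
wrist_force: [-0.9, -3.1, 0.3]
width: 0.328
gripper_force: 1.4
```

Request:
{"fn": "apply_moves", "kwargs": {"commands": [[[0.012, -0.03, 0], 0.4], [[0.014, -0.026, 0], 0.4], [[0, 0, 0], 0], [[0, 0, 0], 0], [[0, 0, 0], 0]]}}

```text
t: 16.55
tcp_pos: [460.8, -236.1, 123.3]
tcp_rot: [3.141, 0.0, -2.749]
wrist_force: [-0.1, -1.2, -0.4]
width: 0.326
gripper_force: 0.0
```

Request:
{"fn": "apply_moves", "kwargs": {"commands": [[[0, 0, 0], 0], [[0, 0, 0], 0], [[0, 0, 0], 0], [[0, 0, 0], 0]], "gripper": 55}}

```text
t: 16.95
tcp_pos: [460.9, -236.8, 123.4]
tcp_rot: [3.141, 0.0, -2.748]
wrist_force: [0.1, -0.6, 0.0]
width: 0.643
gripper_force: 0.0
```

Request:
{"fn": "apply_moves", "kwargs": {"commands": [[[0, 0, 0.08], 0], [[0, 0, 0.16], 0], [[0, 0, 0.18], 0], [[0, 0, 0.1], 0], [[0, 0, 0], 0]]}}

```text
t: 17.45
tcp_pos: [462.1, -237.6, 258.3]
tcp_rot: [-3.135, 0.005, -2.748]
wrist_force: [-0.3, 0.8, -0.6]
width: 0.645
gripper_force: 0.0
```

Run:
```python
from h import *
np.set_printoptions(precision=2,suppress=True)
ims={k:manip.grab_frame(k) for k in("scene","side","wrist")}
for k in ims:
  for n,z in (("grip",140),("dish",0),("bar",11),("next_bar_center",62)):
    for r in manip.mark_of(n,k)[:3]: print(k,n,round(r["score"],2),np.array(r["point"]),atz(k,r["point"],z)[:2])
a=cv2.resize(ims["scene"],(800,600))[225:405,290:470];b=cv2.resize(ims["side"],(800,600))[200:380,310:490]
cv2.imwrite("pics/z3.png",np.hstack([cv2.resize(x,(400,400),interpolation=cv2.INTER_CUBIC) for x in(a,b)]))
```

```text
scene grip 0.59 [122.6 163.9] [ 173.05 -302.26]
scene grip 0.55 [175.5 192.7] [ 458.76 -248.53]
scene grip 0.53 [102.3 286.6] [198.49 182.75]
scene dish 0.8 [214.9 266.6] [597.25 -27.03]
scene dish 0.59 [170.9 370. ] [521.02 424.04]
scene bar 0.66 [217.4 257.8] [604.86 -62.39]
scene next_bar_center 0.4 [208.5 244.5] [ 588.18 -105.16]
side grip 0.7 [148.7 360.3] [ 180.72 -316.22]
side grip 0.58 [232.1 368.2] [185.1 187.5]
side grip 0.44 [154.6 284.4] [ 461.25 -225.73]
side dish 0.93 [209.9 237.6] [606.46 -48.05]
side bar 0.63 [159.4 251. ] [ 616.15 -398.44]
side bar 0.62 [199.1 237.9] [614.94 -99.14]
side next_bar_center 0.42 [182.1 243.3] [ 600.81 -137.38]
wrist grip 0.72 [189.5 249.8] [ 460.39 -237.51]
wrist next_bar_center 0.6 [299.8 301.9] [605.54 -99.23]
```

View pics/z3.png

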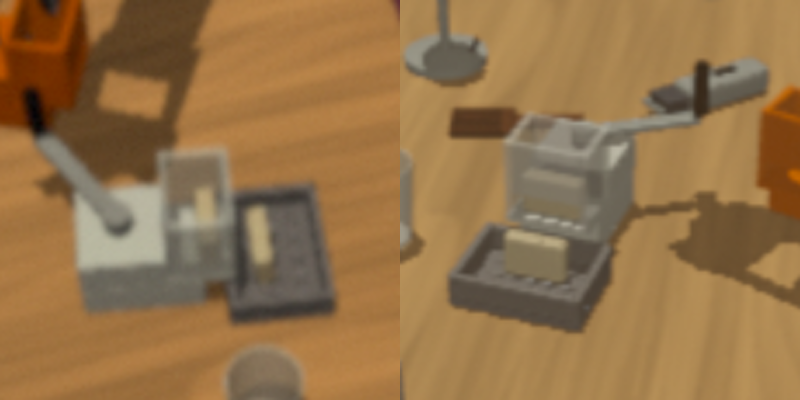

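The lever is back at rest (grip mark at (460,-237)) and the next bar is still in the magazine. The dropped bar stands on edge in the dish, with its centre height close to the 35 mm limit. I'll look from above and tip it flat.

Request:
{"fn": "apply_moves", "kwargs": {"commands": [[[0.099, 0.099, 0], -0.47], [[0.099, 0.099, 0], -0.47], [[0.099, 0.099, 0], -0.47], [[0.099, 0.099, 0], -0.47], [[0.099, 0.099, 0], -0.47]], "gripper": 55}}

```text
t: 18.7
tcp_pos: [585.6, -112.0, 253.4]
tcp_rot: [-3.142, 0.0, -3.104]
wrist_force: [0.8, -0.4, 0.9]
width: 0.642
gripper_force: 0.0
```

Request:
{"fn": "apply_moves", "kwargs": {"commands": [[[0.099, 0.099, 0], -0.47], [[0.099, 0.099, 0], -0.47], [[0.099, 0.099, 0], -0.47], [[0, 0, 0], 0], [[0, 0, 0], 0]]}}

```text
t: 19.2
tcp_pos: [659.0, -38.4, 252.6]
tcp_rot: [-3.141, -0.001, 2.973]
wrist_force: [0.1, -1.5, 0.4]
width: 0.646
gripper_force: 0.0
```

Run:
```python
from h import *
np.set_printoptions(precision=2,suppress=True)
s=manip.get_state();print(s["tcp_pos"],s["tcp_rot"])
im=manip.grab_frame("wrist")
for n,z in (("dish",0),("bar_center",33),("bar",11),("next_bar_center",62),("mouth",52)):
    for r in manip.mark_of(n,"wrist")[:3]: print(n,round(r["score"],2),np.array(r["point"]),atz("wrist",r["point"],z)[:2])
c=(np.array([[0,0],[0,1]])).tolist()
p=proj("wrist",[[607,-40,0],[598.8,-80.6,52],[607,-40,36]]);print(p)
cv2.imwrite("pics/w5.png",cv2.resize(im,(800,600),interpolation=cv2.INTER_CUBIC))
```

```text
[659.01 -38.44 252.6 ] [-3.14 -0.    2.97]
dish 0.64 [120.1 244.6] [607.28 -38.76]
bar_center 0.83 [122.6 231.9] [604.89 -53.56]
bar 0.76 [122.2 223. ] [604.34 -66.53]
next_bar_center 0.92 [126.5 179.8] [ 596.81 -109.86]
mouth 0.74 [122.1 244.3] [605.31 -37.74]
mouth 0.63 [123.2 205.4] [598.9  -82.22]
[[119.9  243.63]
 [122.87 206.75]
 [122.57 242.97]]
```

View pics/w5.png

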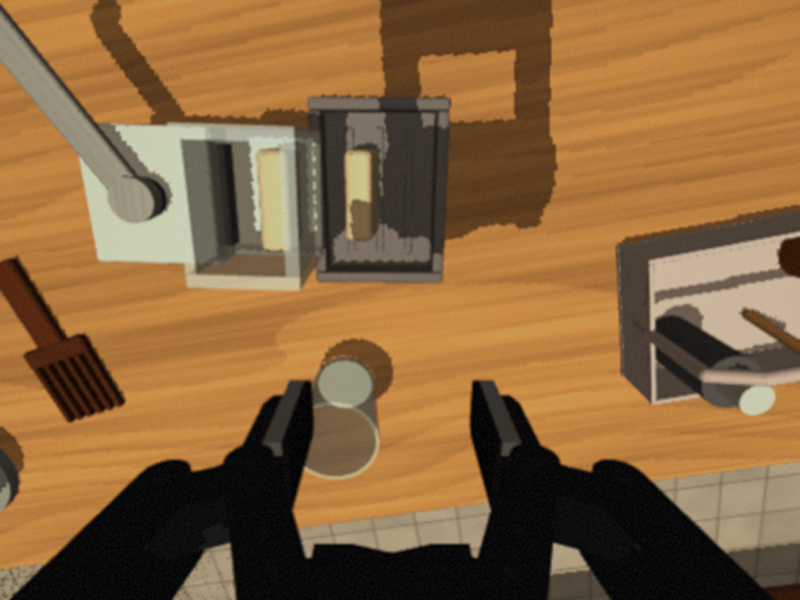

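The picture shows the bar upright on its long edge (columns 345–372, about 21 mm wide, so no lean). Its centre is therefore at most 33 mm up, about 15 mm from the dish centre. The dish is still in place, the next bar is in the magazine, the lever is at rest and the arm is clear. There is too little room between the magazine and the bar to tip it safely, and the conditions are met, so I'm handing in.

```bash
python3 -c "
from rig import manip
print(manip.sign_off())"
```

```text
the job is handed in; nothing more can be done
None
```

I handed the job in at about 19 s, but the hand-in returned no verdict: the dish stands under the mouth with one bar in it, upright on its long edge (centre at most about 33 mm up by my estimate, limit 35 mm); the lever is back at rest, and the next bar is still in the dispenser, also on edge.

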